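# Hold the sprung tray open at its second stop

## Task

Take the pull-out tray under the quartz nook by its bar handle, squeeze in the catch button on the front of the bar so that the tray gets past its first stop, and draw the tray out to its second stop, as far as it goes. A spring pulls the tray shut, so finish while still holding it there by the handle, fully out and still, so that I can reach the ramekin inside; do not upset the ramekin or disturb the masala dabba, tea strainer and clip.

Things in the scene. Friction and masses are not known exactly. Their poses are not given: they have to be found in the camera images.
- handle (a point): Centre of the tray's aluminium bar handle: level bar 134 mm long (y), 16 thick (x), 20 high (z), its centre 130 mm above the counter. Two posts 12 mm wide, 61 mm either side of the centre, hold it 48 mm clear of the tray's front; the gap is free. x points into the nook, y left along the bar, z up. The tray slides out along -x.
- button_face (a point): Centre of the front face of the black catch button, 30 mm wide (y) by 14 high (z), in the middle of the bar's front at the bar's height. Axes as the handle's. Out, its face is 20 mm ahead (-x) of the bar's centre, 12 mm proud of the bar. It is pressed along +x by pinching it against the back of the bar: 28 mm front to back when out, 21 mm pressed.
- catch_button (a joint): How far the catch button is pressed in, m: 0 out, 0.007 fully in. Sprung, about 3.5 N to start and 7.5 N fully in; it pops out when let go. Pressed fully in, it lifts the catch clear of the first stop; it need not stay in once the tray is past.
- tray (a joint): How far the tray is drawn out, m: 0 shut, 0.055 first stop, 0.130 second stop (end of its runners). At the first stop a catch blocks it unless the button is in. A spring pulls it shut everywhere, about 5 N shut and 10 N at the second stop, where nothing latches it; a damper adds about 2 N at 0.1 m/s. Going back, it passes the first stop by itself.
- ramekin_mid (a point): Centre of a pink ceramic ramekin, 82 mm across and 40 mm high, standing loose on the floor of the tray; this point is 20 mm above its underside. It is hidden under the ledge while the tray is shut.
- dabba_mid (a point): Centre of a wooden masala dabba, 100 x 180 mm and 57 mm high, with a flat swivel lid and a brass knob of 12 mm on it, standing loose on the counter to one side of the tray's way, its middle at least 230 mm from the middle of that way. A bystander.
- strainer_mid (a point): Middle of a steel tea strainer, about 200 mm long and 27 mm high, lying on the counter on the other side of the tray's way; its handle may point across. A bystander.
- clip_mid (a point): Middle of a white plastic bag clip, about 85 mm long and 27 mm high, lying on the counter in front of the nook, below the way of the tray, which passes well over it. A bystander.
- nook: The fixed quartz nook, 460 mm wide (y), 300 deep (x), top 165 mm above the counter: a 20 mm ledge on two legs with the wooden tray (front 410 mm wide, 58 high) under it, two small jars at the back of the ledge. Origin on the counter below the middle of the ledge's front edge, which is flush with the shut tray's front. x points into the nook, away from the pulling side.

How it is judged:
By the outcome, as a careful person would: the job done as asked, in the order asked, and still so for the second after the job is handed in, while the arm keeps its last pose, push and grip.
It also fails if it takes over 37 s, if anything falls off the work surface, if the arm or the gripper's body presses on something with over 40 N, if the wrist force passes 120 N, or if a joint passes its speed limit or range.

## Robot

A 6-joint arm with a two-finger parallel gripper is mounted at the origin on the work surface. World frame = base frame: x ahead of the robot, y to its left, z up, the work surface at z = 0. Lengths are in m, angles in rad, forces in N, time in s.
With the tool pointing down it reaches from about 0.25 to 0.725 m from the base axis. Payload 4 kg.
Tool frame: the origin (TCP) lies midway between the tips of the shut fingers; the grasp point (between the pads) lies 19 mm behind it; z points along the fingers, y is the direction in which the jaws open and shut (so a half turn about z gives the same grasp; the last joint's range is limited). The gripper opens to 85 mm and grips with 20 to 120 N. Pads are 22 mm wide; open, the fingers measure 114 mm over their backs; the gripper's body (76 mm by 85 mm) begins 54 mm behind the grasp point. The pads swing forward as they close: fully open they stand 13 mm farther back than shut.
Start: joints at [-1.305, 0.241, 0.005, 1.335, 0, 1.571], TCP at [0.131, -0.482, 0.231] pointing down, gripper open.
Joint ranges: [-2.72, 2.72], [-1.05, 1.87], [-1.09, 1.28], [-1.99, 2.15], [-1.42, 1.44], [-3.14, 3.14]. Speed limits (rad/s): [2.79, 2.79, 3.14, 3.14, 3.14, 3.14].

## Interface

Orientations are given as a unit quaternion [x, y, z, w].
In Python, from workcell import get_obs, camera, camera_model, job_done, masks_of gives the robot as it stands.
- The arm moves only by the tool jog_arm, never from a script. Its argument "deltas" is a list that holds one entry, the list of rows, each a list of 7 numbers: the shift along the tool's x, y, z in mm, then the turn, a rotation vector about the tool's x, y, z in degrees, then the finger opening in mm, from 0 to 85.4. A call has 1 to 5 rows; each row shifts and turns the pose as measured when the row begins, along the tool's axes as they then stand; what a row does not reach is not made up. A row lasts 1/10 s, in which the tool goes at most 50 mm and 8.59 degrees, less where a joint would pass 70% of its speed; a pose out of reach is approached as far as the arm can. A call with a gripper value outside its range is refused whole. The fingers move at their own pace and stop on an object; the grip force is fixed at half the most. Time passes only in rows, so rows that do not move let the fingers close. It gives the time, the measured TCP pose, the force and the opening at its end, in the units of the state.
- get_obs(): the state, without advancing time (a new reading comes with each control period).
- camera(name): name is "side" or "top" or "wrist"; returns the picture (420x560x3 uint8, red, green, blue); there is no depth.
- camera_model(name): a dict with "fovy" (degrees; the focal length in pixels is half the picture's height over the tangent of half this angle, whatever the lens; pixels are square), "cx", "cy" (the principal point, pixels), "pose" (4x4, takes a point from camera to world coordinates); the wrist camera has in their place "T_tool_cam" (4x4, takes a point from camera to tool coordinates, whose origin is the TCP and whose axes are the flange's). Camera axes: x right, y down, z forward; pixel columns grow to the right and rows downward; lengths in m; the calibration is good to about 2 mm. A picture is of the moment at which its call begins: read the wrist's pose just before it. camera_model takes no time and is no camera call.
- job_done(): hands the job in, once; it reports no verdict.
Trained networks look in the newest picture that a camera, given by its name, has taken for a name from the list of things; names that differ only in an ending like _2 or _b are one class to them, and where a whole thing is asked for, a point or a joint stands for the part that bears it (a point fixed in the world has none). Each returns a list of dicts, best first, with "conf" (0 to 1); they miss things now and then, are a little off and sometimes report something else, mostly with a low value. They report only what shows in the picture. A call takes as long as a camera call.
- masks_of(target, camera): "pixels" (420x560 bool, what is visible of it) and "at" ([column, row] in pixels, amid what is visible of it).
The state is a dict: "clock": time; "joint_pos": joint angles; "joint_vel": joint speeds; "tau": joint torques, N m; "eef_pos": TCP position; "tool_rot": TCP orientation; "ft_force": force on the tool from outside, world axes, zero at the start; "ft_torque": the same for the moment, N m; "grip_width": finger opening in m.
Only numpy, scipy, OpenCV 4.12 (cv2) and the standard library are available. Lean on these libraries where they do the work, as an engineer would, in place of code of your own. Each camera call takes 0.05 s, during which the arm holds its last target. There are 200 camera calls.

## Working session

There is one attempt and no reset: what is moved stays moved. The work goes in short steps, Python scripts to look and compute and a tool call to move; the robot and the scene stay as the last step left them, time stands still between calls to the robot, and variables do not carry over. Pictures are saved under pics/ and viewed, about 8 in all and at most 12, crops included, and the job is handed in when it is done.

Besides the shell and the picture viewer there is one more tool, called after "Request:" as name(argument=value, ...) on one line, values as JSON. jog_arm: Moves the arm, as the interface text tells. Its arguments: {"type":"object","properties":{"deltas":{"type":"array"}},"required":["deltas"]}

```bash
mkdir -p pics; ls
cat > h.py <<'E'
import numpy as np, cv2
from workcell import *
from scipy.spatial.transform import Rotation as R
def snap(n,f):
    im=camera(n); cv2.imwrite('pics/'+f,im[:,:,::-1]); return im
def model(n,obs=None):
    m=camera_model(n); f=210/np.tan(np.radians(m['fovy'])/2)
    if n=='wrist':
        T=np.eye(4);T[:3,:3]=R.from_quat(obs['tool_rot']).as_matrix();T[:3,3]=obs['eef_pos'];P=T@np.array(m['T_tool_cam'])
    else: P=np.array(m['pose'])
    return f,m['cx'],m['cy'],P
def ray(md,uv):
    f,cx,cy,P=md; d=P[:3,:3]@np.array([(uv[0]-cx)/f,(uv[1]-cy)/f,1]); return P[:3,3],d/np.linalg.norm(d)
def atz(md,uv,z):
    o,d=ray(md,uv); return o+d*(z-o[2])/d[2]
def proj(md,p):
    f,cx,cy,P=md; q=P[:3,:3].T@(np.asarray(p)-P[:3,3]); return np.array([cx+f*q[0]/q[2],cy+f*q[1]/q[2]])
E
python3 - <<'E'
from h import *
print({k:np.round(v,3) for k,v in get_obs().items()})
Z={'handle':.13,'button_face':.13,'dabba_mid':.03,'strainer_mid':.013,'clip_mid':.013,'nook':.1}
for n in ('side','top'):
    im=snap(n,n+'0.png'); md=model(n); print(n,camera_model(n))
    for t in Z:
        for r in masks_of(t,n)[:2]:
            print(t,round(r['conf'],2),np.round(r['at']),r['pixels'].sum(),np.round(atz(md,r['at'],Z[t]),3))
a=cv2.imread('pics/side0.png');b=cv2.imread('pics/top0.png');cv2.imwrite('pics/a.png',cv2.resize(np.vstack([a,b]),None,fx=.71,fy=.71))
E
```

```text
pics
{'clock': np.float64(0.0), 'joint_pos': array([-1.305,  0.241,  0.004,  1.335, -0.   ,  1.571]), 'joint_vel': array([-0.   , -0.   ,  0.001, -0.   ,  0.001,  0.001]), 'tau': array([-0.0000e+00, -3.7232e+01,  2.5241e+01,  1.7000e-02,  0.0000e+00,
        0.0000e+00]), 'eef_pos': array([ 0.131, -0.482,  0.23 ]), 'tool_rot': array([ 0.991,  0.133, -0.   , -0.001]), 'ft_force': array([ 0.698, -1.022, -0.223]), 'ft_torque': array([ 0.009, -0.   , -0.01 ]), 'grip_width': np.float64(0.086)}
side {'fovy': 55.98132083898138, 'cx': 284.2900331612562, 'cy': 206.816172234007, 'pose': array([[ 0.75216398, -0.50674715,  0.42125606,  0.2114262 ],
       [-0.65889579, -0.58831049,  0.46877192, -0.44569978],
       [ 0.01028052, -0.6301572 , -0.77639952,  0.86404431],
       [ 0.        ,  0.        ,  0.        ,  1.        ]])}
handle 0.74 [307. 227.] 3055 [ 0.609 -0.083  0.13 ]
button_face 0.47 [287. 232.] 85 [ 0.566 -0.064  0.13 ]
dabba_mid 0.59 [193. 219.] 3101 [0.455 0.184 0.03 ]
dabba_mid 0.53 [343. 187.] 23954 [0.838 0.003 0.03 ]
strainer_mid 0.67 [374. 349.] 933 [ 0.56  -0.353  0.013]
c
[... 207 characters left out ...]
337385, 'cy': 208.01281833880654, 'pose': array([[-1.41240147e-02, -9.94459819e-01,  1.04164196e-01,
         4.79208404e-01],
       [-9.99900250e-01,  1.40434159e-02, -1.50716847e-03,
         1.81965665e-02],
       [ 3.59973553e-05, -1.04175093e-01, -9.94558972e-01,
         1.32572705e+00],
       [ 0.00000000e+00,  0.00000000e+00,  0.00000000e+00,
         1.00000000e+00]])}
handle 0.95 [318. 219.] 1369 [ 0.579 -0.074  0.13 ]
dabba_mid 0.87 [211. 274.] 3421 [0.455 0.181 0.03 ]
strainer_mid 0.67 [425. 229.] 715 [ 0.558 -0.35   0.013]
clip_mid 0.72 [314. 217.] 762 [ 0.592 -0.075  0.013]
clip_mid 0.61 [336. 261.] 93 [ 0.482 -0.127  0.013]
nook 0.67 [297. 133.] 28204 [ 0.787 -0.032  0.1  ]
```

View pics/top0.png

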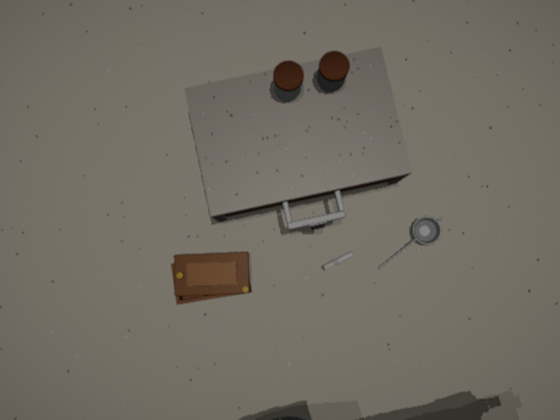

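View pics/side0.png

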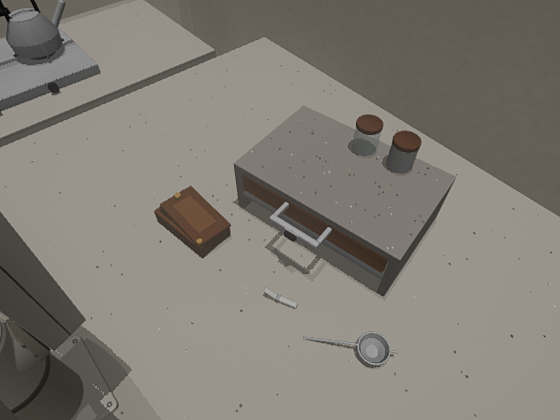

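The top view shows the bar at about (288,226)–(344,214) with the button near (318,226). The dabba is at (211,274), the clip at (337,261) and the strainer at (425,230). The side view agrees with this. The tray's way is clear. Next I'll get the handle's axis.

Run:
```python
from h import *
obs=get_obs(); print(np.round(camera_model('wrist')['T_tool_cam'],3))
Zs={}
for n in('top','side'):
    snap(n,n+'1.png'); md=model(n)
    m=masks_of('handle',n)[0]['pixels'].astype(np.uint8)
    r=cv2.minAreaRect(np.argwhere(m)[:,::-1].astype(np.float32)); print(n,r)
    g=masks_of('nook',n)[0]['pixels'].astype(np.uint8)
    c=max(cv2.findContours(g,0,2)[0],key=cv2.contourArea)
    q=cv2.approxPolyDP(cv2.convexHull(c),6,True)[:,0]
    for u in q: print('nook',u,np.round(atz(md,u,.165),3))
    im=cv2.imread('pics/%s1.png'%n); 
    x,y,w,h=cv2.boundingRect(m); cr=im[y-15:y+h+15,x-15:x+w+15]; print('crop',x-15,y-15)
    s=6 if n=='top' else 5
    cv2.imwrite('pics/c_%s.png'%n,cv2.resize(np.clip(cr*2.0,0,255).astype(np.uint8),None,fx=s,fy=s,interpolation=cv2.INTER_CUBIC))
```

```text
[[ 0.001 -0.951 -0.308  0.08 ]
 [ 1.     0.001  0.001 -0.001]
 [-0.    -0.308  0.951 -0.143]
 [ 0.     0.     0.     1.   ]]
top ((314.341064453125, 211.92364501953125), (34.05255889892578, 169.85499572753906), 77.38068389892578)
nook [380  48] [ 0.966 -0.223  0.165]
nook [410 173] [ 0.675 -0.281  0.165]
nook [318 228] [ 0.555 -0.072  0.165]
nook [211 217] [0.583 0.164 0.165]
nook [185  89] [0.876 0.223 0.165]
nook [285  60] [ 0.941 -0.005  0.165]
crop 213 163
side ((308.797607421875, 230.58224487304688), (168.6422119140625, 34.18104553222656), 30.191621780395508)
nook [284 232] [ 0.544 -0.076  0.165]
nook [294 238] [ 0.55  -0.102  0.165]
crop 227 160
```

View pics/c_top.png

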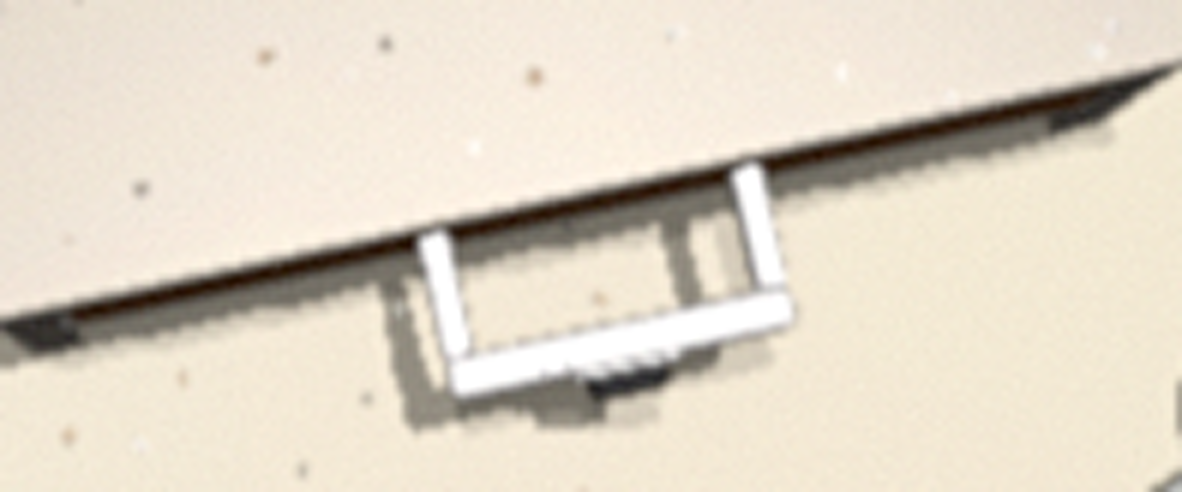

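The crop puts the bar's ends at about (289,225.8) and (344.3,214), with the button just below the middle. I'll work out the moves to a hover pose above it.

```bash
cat >> h.py <<'E'
def togo(p,yaw):  # yaw = direction of tool x in world, tool down; whole shift in tool mm, turn in deg
    o=get_obs(); Rc=R.from_quat(o['tool_rot']); Rt=R.from_euler('z',yaw)*R.from_quat([1,0,0,0])
    d=Rc.inv().apply(np.asarray(p)-o['eef_pos'])*1000; w=np.degrees((Rc.inv()*Rt).as_rotvec())
    print('clock %.2f'%o['clock'],'tcp',np.round(o['eef_pos'],4),'F',np.round(o['ft_force'],1),'grip',round(o['grip_width']*1000,1),'q',np.round(o['joint_pos'],2)); print('shift',np.round(d,1),'turn',np.round(w,1))
E
python3 - <<'E'
from h import *
md=model('top'); a=atz(md,(289,225.8),.138);b=atz(md,(344.3,214),.138)
print(a,b,np.linalg.norm(a-b),(a+b)/2,np.degrees(np.arctan2(b[0]-a[0],a[1]-b[1])))
h=(a+b)/2; yaw=np.arctan2(b[0]-a[0],a[1]-b[1])
ms=model('side'); print(proj(ms,[h[0],h[1],.13]))
o=get_obs();print(np.degrees(R.from_quat(o['tool_rot']).as_matrix()))
togo([h[0]-.02,h[1],.23],yaw+np.pi/2)
# dark strip of nook front: where ledge front centre gives y
f=(np.array([.583,.164])+np.array([.675,-.281]))/2; print(f, f-h[:2])
E
```

```text
[ 0.56275591 -0.00870269  0.138     ] [ 0.58780905 -0.13462011  0.138     ] 0.12838556835225357 [ 0.57528248 -0.0716614   0.138     ] 11.252892138415907
[292.944296   232.37735378]
[[ 5.52834639e+01  1.50514110e+01  9.82604450e-05]
 [ 1.50514110e+01 -5.52834639e+01 -1.20946427e-04]
 [ 6.30371630e-05  1.42511295e-04 -5.72957795e+01]]
clock 1.00 tcp [ 0.1314 -0.4824  0.2313] F [0.1 0.5 0.1] grip 85.5 q [-1.3   0.24  0.01  1.34  0.    1.57]
shift [ 516.9 -285.     1.3] turn [  0.   0. -86.]
[ 0.629  -0.0585] [0.05371752 0.0131614 ]
```

Request:
jog_arm(deltas=[[[42,-23,0,0,0,0,85],[42,-23,0,0,0,0,85],[42,-23,0,0,0,0,85],[42,-23,0,0,0,0,85],[42,-23,0,0,0,0,85]]])

```text
clock: 1.5
eef_pos: [0.3059, -0.3173, 0.2308]
tool_rot: [0.992, 0.125, 0.0, 0.002]
ft_force: [1.3, -1.4, -0.5]
grip_width: 0.0854
```

Request:
jog_arm(deltas=[[[42,-23,0,0,0,0,85],[42,-23,0,0,0,0,85],[42,-23,0,0,0,0,85],[42,-23,0,0,0,0,85],[0,0,0,0,0,-8.5,85]]])

```text
clock: 2.0
eef_pos: [0.4546, -0.1764, 0.2315]
tool_rot: [0.979, 0.203, 0.002, 0.003]
ft_force: [-0.5, -0.5, -0.2]
grip_width: 0.0849
```

Request:
jog_arm(deltas=[[[0,0,0,0,0,-8.5,60],[0,0,0,0,0,-8.5,60],[0,0,0,0,0,-8.5,60],[0,0,0,0,0,-8.5,60],[0,0,0,0,0,-8.5,60]]])

```text
clock: 2.5
eef_pos: [0.4569, -0.1729, 0.231]
tool_rot: [0.838, 0.546, 0.001, 0.003]
ft_force: [-0.4, 0.2, -0.2]
grip_width: 0.0603
```

Request:
jog_arm(deltas=[[[0,0,0,0,0,-8.5,60],[0,0,0,0,0,-8.5,60],[0,0,0,0,0,-8.5,60],[0,0,0,0,0,-8.5,60],[0,0,0,0,0,0,60]]])

```text
clock: 3.0
eef_pos: [0.4569, -0.1728, 0.2311]
tool_rot: [0.639, 0.769, -0.0, 0.004]
ft_force: [-0.0, 1.1, 0.0]
grip_width: 0.06
```

Run:
```python
from h import *
togo([.572,-.072,.23],np.radians(101.4))
```

```text
clock 3.00 tcp [ 0.4569 -0.1728  0.2311] F [-0.   1.1  0. ] grip 60.0 q [-0.36  0.21 -0.03  1.32 -0.    1.03]
shift [ 78.1 131.5   1.2] turn [ 0.3  0.3 -0.9]
```

Request:
jog_arm(deltas=[[[20,33,0,0,0,0,60],[20,33,0,0,0,0,60],[20,33,0,0,0,0,60],[16,28,0,0.3,0.3,-0.9,60],[0,0,0,0,0,0,60]]])

```text
clock: 3.5
eef_pos: [0.572, -0.0736, 0.2312]
tool_rot: [0.642, 0.767, -0.0, 0.0]
ft_force: [-0.3, -0.0, 0.5]
grip_width: 0.06
```

Run:
```python
from h import *
togo([.572,-.072,.23],np.radians(101.4))
o=get_obs(); im=snap('wrist','w0.png'); md=model('wrist',o)
for t in('handle','button_face'):
    for r in masks_of(t,'wrist')[:2]:
        c=np.argwhere(r['pixels'])[:,::-1].astype(np.float32); print(t,round(r['conf'],2),np.round(r['at']),len(c),np.round(atz(md,r['at'],.135),4),cv2.minAreaRect(c))
y=np.radians(11.4); ex=np.array([np.cos(y),np.sin(y),0]);ey=np.array([-np.sin(y),np.cos(y),0]);h=np.array([.5753,-.0717,.14])
for i in(-8,8):
    for j in(-67,67):
        print(i,j,np.round(proj(md,h+ex*i/1e3+ey*j/1e3)))
```

```text
clock 3.50 tcp [ 0.572  -0.0736  0.2312] F [-0.3 -0.   0.5] grip 60.0 q [-0.13  0.39  0.22  1.4  -0.    1.27]
shift [1.6 0.3 1.2] turn [ 0.   0.1 -1.2]
handle 0.74 [353. 184.] 11677 [ 0.6202 -0.0426  0.135 ] ((315.2241516113281, 191.6896514892578), (105.17113494873047, 390.0903625488281), 3.3664603233337402)
button_face 0.96 [271. 208.] 488 [ 0.5645 -0.0712  0.135 ] ((268.0, 208.5), (39.0, 12.0), 90.0)
-8 -67 [277. 293.]
-8 67 [272. 119.]
8 -67 [297. 293.]
8 67 [295. 119.]
```

View pics/w0.png

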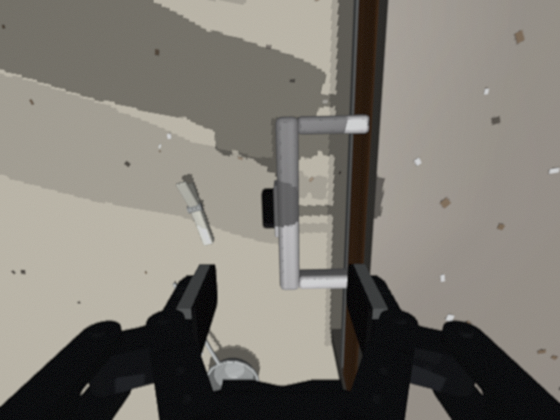

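In the wrist view the bar runs from (287,118) to (291,288) with the button at (268,208). That is about 3 mm deeper and 2 mm further left than predicted, so the handle is near (0.578, -0.069). I'll descend partway with that correction.

Request:
jog_arm(deltas=[[[4,3,0,0,0,-1.2,60],[0,0,25,0,0,0,60],[0,0,25,0,0,0,60],[0,0,18,0,0,0,60],[0,0,0,0,0,0,60]]])

```text
clock: 4.15
eef_pos: [0.5689, -0.0753, 0.1649]
tool_rot: [0.637, 0.771, -0.0, 0.002]
ft_force: [-0.3, -0.5, -0.4]
grip_width: 0.0604
```

Run:
```python
from h import *
togo([.5755,-.0695,.109],np.radians(101.4))
o=get_obs(); im=snap('wrist','w1.png'); md=model('wrist',o)
for t in('button_face',):
    for r in masks_of(t,'wrist')[:2]:
        c=np.argwhere(r['pixels'])[:,::-1].astype(np.float32); print(t,round(r['conf'],2),np.round(r['at']),len(c),cv2.minAreaRect(c))
y=np.radians(11.4); ex=np.array([np.cos(y),np.sin(y),0]);ey=np.array([-np.sin(y),np.cos(y),0]);h=np.array([.578,-.069,.14])
for i in(-8,8):
    for j in(-67,67):
        print(i,j,np.round(proj(md,h+ex*i/1e3+ey*j/1e3)))
print('btn',np.round(proj(md,h-ex*.02-[0,0,.003])))
```

```text
clock 4.15 tcp [ 0.5689 -0.0753  0.1649] F [-0.3 -0.5 -0.4] grip 60.4 q [-0.13  0.42  0.08  1.23 -0.    1.25]
shift [ 4.7  7.5 55.9] turn [ 0.1  0.2 -0.5]
button_face 0.76 [271. 239.] 886 ((269.43511962890625, 240.9239044189453), (54.0361213684082, 16.7418270111084), 88.21009063720703)
-8 -67 [285. 348.]
-8 67 [283. 119.]
8 -67 [311. 347.]
8 67 [316. 119.]
btn [262. 244.]
```

View pics/w1.png

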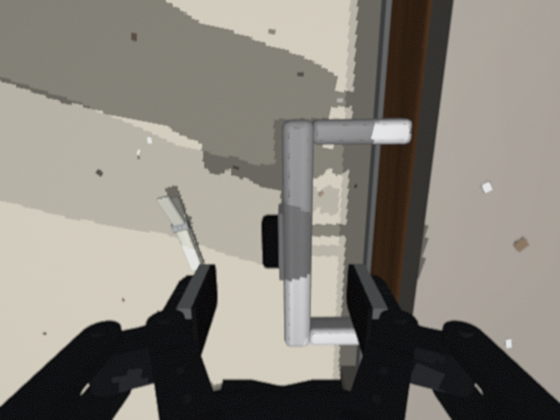

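The prediction now matches: bar corners at (283–315,121) and (285–312,347), button at (270,241). The handle is at (0.578, -0.069). I'll correct laterally, then go down.

Request:
jog_arm(deltas=[[[4.5,7.5,0,0,0,-0.5,60],[0,0,0,0,0,0,60],[0,0,15,0,0,0,60],[0,0,0,0,0,0,60]]])

```text
clock: 4.65
eef_pos: [0.5812, -0.0698, 0.1581]
tool_rot: [0.633, 0.774, 0.004, 0.008]
ft_force: [-1.0, 0.1, -0.8]
grip_width: 0.0602
```

Run:
```python
from h import *
togo([.5755,-.0695,.109],np.radians(101.4))
```

```text
clock 4.65 tcp [ 0.5812 -0.0698  0.1581] F [-1.   0.1 -0.8] grip 60.2 q [-0.12  0.43  0.09  1.21 -0.    1.25]
shift [ 1.8 -6.4 49. ] turn [ 0.9  0.5 -0. ]
```

Request:
jog_arm(deltas=[[[0,0,0,0,0,0,60],[0,0,0,0,0,0,60]]])

```text
clock: 4.85
eef_pos: [0.5823, -0.0697, 0.16]
tool_rot: [0.633, 0.774, 0.004, 0.009]
ft_force: [0.5, -0.2, -0.1]
grip_width: 0.0599
```

Run:
```python
from h import *
togo([.5755,-.0695,.109],np.radians(101.4)); print(get_obs()['joint_vel'])
```

```text
clock 4.85 tcp [ 0.5823 -0.0697  0.16  ] F [ 0.5 -0.2 -0.1] grip 59.9 q [-0.12  0.43  0.09  1.21 -0.    1.25]
shift [ 2.  -7.6 50.9] turn [1.1 0.5 0. ]
[ 1.76578991e-03 -8.88414656e-03  2.02293938e-02  5.54715817e-03
 -2.58579708e-03 -2.57093973e-05]
```

Request:
jog_arm(deltas=[[[1,-4,8,0.6,0.3,0,60],[1,-4,8,0.6,0.3,0,60]]])

```text
clock: 5.05
eef_pos: [0.5756, -0.0694, 0.1456]
tool_rot: [0.633, 0.774, 0.001, 0.0]
ft_force: [0.3, -1.0, -0.8]
grip_width: 0.0598
```

Run:
```python
from h import *
togo([.5755,-.0695,.109],np.radians(101.4))
```

```text
clock 5.05 tcp [ 0.5756 -0.0694  0.1456] F [ 0.3 -1.  -0.8] grip 59.8 q [-0.12  0.44  0.07  1.2   0.    1.25]
shift [-0.1 -0.1 36.6] turn [ 0.1 -0.   0. ]
```

Spot on. Continuing down.

Request:
jog_arm(deltas=[[[0,0,9,0,0,0,60],[0,0,9,0,0,0,60]]])

```text
clock: 5.25
eef_pos: [0.5751, -0.0696, 0.1261]
tool_rot: [0.633, 0.774, 0.0, -0.0]
ft_force: [-0.0, -0.2, -0.5]
grip_width: 0.0597
```

Run:
```python
from h import *
togo([.5755,-.0695,.109],np.radians(101.4))
```

```text
clock 5.25 tcp [ 0.5751 -0.0696  0.1261] F [-0.  -0.2 -0.5] grip 59.7 q [-0.12  0.46  0.04  1.15  0.    1.25]
shift [ 0.   0.4 17.1] turn [ 0. -0.  0.]
```

Request:
jog_arm(deltas=[[[0,0,8.5,0,0,0,60],[0,0,7,0,0,0,60],[0,0,0,0,0,0,60]]])

```text
clock: 5.55
eef_pos: [0.5754, -0.0696, 0.1151]
tool_rot: [0.633, 0.774, 0.002, 0.002]
ft_force: [-0.5, -0.4, 0.1]
grip_width: 0.0596
```

Run:
```python
from h import *
togo([.5755,-.0695,.109],np.radians(101.4))
```

```text
clock 5.55 tcp [ 0.5754 -0.0696  0.1151] F [-0.5 -0.4  0.1] grip 59.6 q [-0.12  0.46  0.02  1.12  0.    1.25]
shift [0.1 0.1 6.1] turn [ 0.3 -0.   0. ]
```

Request:
jog_arm(deltas=[[[0,0,6,0.3,0,0,60],[0,0,4,0,0,0,45],[0,0,1,0,0,0,40],[0,0,0,0,0,0,36],[0,0,0,0,0,0,34]]])

```text
clock: 6.05
eef_pos: [0.5756, -0.0709, 0.1137]
tool_rot: [0.633, 0.774, 0.002, 0.004]
ft_force: [-4.5, -1.1, 3.4]
grip_width: 0.0338
```

Run:
```python
from h import *
togo([.5755,-.0695,.109],np.radians(101.4))
```

```text
clock 6.05 tcp [ 0.5756 -0.0709  0.1137] F [-4.5 -1.1  3.4] grip 33.8 q [-0.12  0.46  0.01  1.11 -0.    1.25]
shift [1.5 0.1 4.7] turn [ 0.5  0.3 -0. ]
```

Request:
jog_arm(deltas=[[[0,0,2,0.3,0.2,0,42],[1,0,6,0.2,0.1,0,42],[0,0,3,0,0,0,42],[0,0,1.5,0,0,0,40]]])

```text
clock: 6.45
eef_pos: [0.575, -0.0697, 0.0975]
tool_rot: [0.634, 0.774, -0.001, -0.002]
ft_force: [-3.4, -0.9, 1.7]
grip_width: 0.0399
```

Run:
```python
from h import *
togo([.5755,-.0695,.109],np.radians(101.4))
```

```text
clock 6.45 tcp [ 0.575  -0.0697  0.0975] F [-3.4 -0.9  1.7] grip 39.9 q [-0.12  0.49  0.    1.09  0.    1.25]
shift [  0.1   0.5 -11.5] turn [-0.2 -0.1 -0. ]
```

Request:
jog_arm(deltas=[[[0,0,-4,0,0,0,46],[0,0,-3,0,0,0,46],[0,0,0,0,0,0,46]]])

```text
clock: 6.75
eef_pos: [0.5744, -0.0695, 0.1036]
tool_rot: [0.633, 0.774, -0.001, -0.003]
ft_force: [-1.5, -0.3, -0.6]
grip_width: 0.046
```

Run:
```python
from h import *
togo([.5755,-.0695,.109],np.radians(101.4))
```

```text
clock 6.75 tcp [ 0.5744 -0.0695  0.1036] F [-1.5 -0.3 -0.6] grip 46.0 q [-0.12  0.48  0.01  1.11  0.    1.25]
shift [-0.2  1.  -5.4] turn [-0.3 -0.2 -0. ]
```

Request:
jog_arm(deltas=[[[0,-1,-3,0,0,0,44],[0,-1,-1,0,0,0,36],[0,0,0,0,0,0,30],[0,0,0,0,0,0,26]]])

```text
clock: 7.15
eef_pos: [0.5714, -0.0703, 0.1091]
tool_rot: [0.633, 0.774, -0.002, -0.003]
ft_force: [-1.6, -1.2, 0.0]
grip_width: 0.0266
```

Run:
```python
from h import *
togo([.5755,-.0695,.109],np.radians(101.4))
```

```text
clock 7.15 tcp [ 0.5714 -0.0703  0.1091] F [-1.6 -1.2  0. ] grip 26.6 q [-0.12  0.47  0.01  1.12 -0.    1.25]
shift [-0.1  4.2  0.1] turn [-0.4 -0.1 -0. ]
```

Request:
jog_arm(deltas=[[[0,0,0,0,0,0,20],[0,0,0,0,0,0,10],[0,0,0,0,0,0,0],[0,0,0,0,0,0,0],[0,0,0,0,0,0,0]]])

```text
clock: 7.65
eef_pos: [0.5741, -0.0697, 0.1095]
tool_rot: [0.633, 0.774, 0.0, -0.001]
ft_force: [1.4, 0.3, 1.1]
grip_width: 0.0196
```

Run:
```python
from h import *
togo([.5755,-.0695,.109],np.radians(101.4))
o=get_obs(); a=snap('wrist','w2.png'); b=snap('top','t2.png')
cv2.imwrite('pics/m2.png',np.hstack([cv2.resize(a,(400,300)),b[120:270,220:420].repeat(2,0).repeat(2,1)])[:,:,::-1])
```

```text
clock 7.65 tcp [ 0.5741 -0.0697  0.1095] F [1.4 0.3 1.1] grip 19.6 q [-0.12  0.47  0.02  1.12  0.    1.25]
shift [-0.   1.4  0.5] turn [-0.1 -0.1  0. ]
```

View pics/m2.png

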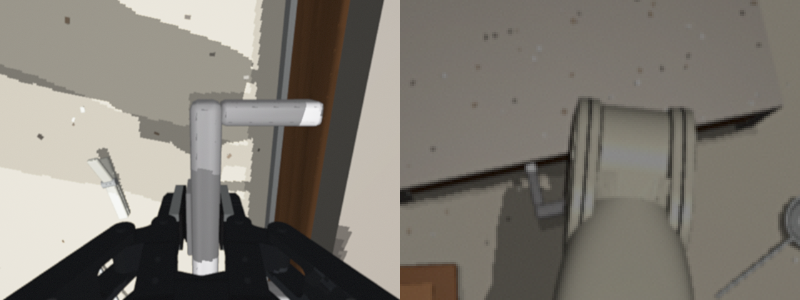

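The fingers have the bar between them at 19.6 mm, so the button is fully in. I'll start pulling gently along tool -y.

Request:
jog_arm(deltas=[[[0,-3,0,0,0,0,0],[0,-5,0,0,0,0,0],[0,-6,0,0,0,0,0],[0,-6,0,0,0,0,0],[0,-6,0,0,0,0,0]]])

```text
clock: 8.25
eef_pos: [0.5573, -0.0732, 0.1095]
tool_rot: [0.632, 0.775, 0.007, 0.004]
ft_force: [6.7, 2.1, -2.9]
grip_width: 0.0198
```

```bash
cat > s.py <<'E'
from h import *
y=np.radians(11.4);p=np.array([.5741,-.0697,.1095]);o=get_obs();d=o['eef_pos']-p
print('out %.1f side %.1f'%(-1e3*(d[0]*np.cos(y)+d[1]*np.sin(y)),1e3*(-d[0]*np.sin(y)+d[1]*np.cos(y))))
e=np.array([np.cos(y),np.sin(y),0]); togo(p-e*.130,np.radians(101.4)); print('vel',np.abs(o['joint_vel']).max())
E
python3 s.py
```

```text
out 17.1 side -0.1
clock 8.25 tcp [ 0.5573 -0.0732  0.1095] F [ 6.7  2.1 -2.9] grip 19.8 q [-0.13  0.43 -0.05  1.07  0.01  1.24]
shift [   0.4 -112.9   -1.9] turn [ 0.9 -0.1  0.1]
vel 0.1564772774477597
```

Request:
jog_arm(deltas=[[[0,-7,0,0.4,0,0,0],[0,-7,0,0.3,0,0,0],[0,-7,0,0.3,0,0,0],[0,-7,0,0.2,0,0,0],[0,-7,0,0.2,0,0,0]]])

```text
clock: 8.75
eef_pos: [0.5324, -0.0782, 0.1095]
tool_rot: [0.632, 0.775, 0.005, 0.003]
ft_force: [7.3, 2.8, -4.3]
grip_width: 0.0197
```

```bash
python3 s.py
```

```text
out 42.6 side -0.1
clock 8.75 tcp [ 0.5324 -0.0782  0.1095] F [ 7.3  2.8 -4.3] grip 19.7 q [-0.15  0.39 -0.12  1.05  0.01  1.22]
shift [  0.4 -87.4  -1. ] turn [ 0.7 -0.1  0.2]
vel 0.1377977656507503
```

Request:
jog_arm(deltas=[[[0,-7,0,0.4,0,0,0],[0,-7,0,0.3,0,0,0],[0,-7,0,0.3,0,0,0],[0,-7,0,0.2,0,0,0],[0,-7,0,0.2,0,0,0]]])

```text
clock: 9.25
eef_pos: [0.5092, -0.083, 0.1095]
tool_rot: [0.632, 0.775, 0.005, 0.002]
ft_force: [8.8, 2.3, -5.2]
grip_width: 0.0201
```

```bash
python3 s.py
```

```text
out 66.3 side -0.2
clock 9.25 tcp [ 0.5092 -0.083   0.1095] F [ 8.8  2.3 -5.2] grip 20.1 q [-0.17  0.35 -0.18  1.04  0.01  1.2 ]
shift [  0.5 -63.7  -0.7] turn [ 0.6 -0.1  0.3]
vel 0.12954330043805
```

The tray is past the first stop at 66 mm, with only spring force on the tool. Continuing.

Request:
jog_arm(deltas=[[[0,-7,0,0.4,0,0.1,0],[0,-7,0,0.3,0,0.1,0],[0,-7,0,0.3,0,0.1,0],[0,-7,0,0.2,0,0,0],[0,-7,0,0.2,0,0,0]]])

```text
clock: 9.75
eef_pos: [0.4872, -0.0874, 0.1095]
tool_rot: [0.632, 0.775, 0.006, 0.003]
ft_force: [9.6, 2.2, -6.3]
grip_width: 0.0196
```

Request:
jog_arm(deltas=[[[0,-7,0,0.4,0,0.1,0],[0,-7,0,0.3,0,0.1,0],[0,-7,0,0.3,0,0.1,0],[0,-7,0,0.2,0,0,0],[0,-6,0,0.2,0,0,0]]])

```text
clock: 10.25
eef_pos: [0.467, -0.0915, 0.1095]
tool_rot: [0.633, 0.774, 0.007, 0.003]
ft_force: [9.9, 3.0, -7.2]
grip_width: 0.0197
```

```bash
python3 s.py
```

```text
out 109.3 side -0.2
clock 10.25 tcp [ 0.467  -0.0915  0.1095] F [ 9.9  3.  -7.2] grip 19.7 q [-0.2   0.28 -0.28  1.    0.01  1.17]
shift [  0.3 -20.7  -0.3] turn [ 0.8 -0.2  0.1]
vel 0.09301045034855968
```

Request:
jog_arm(deltas=[[[0,-7,1,0.3,0,0.1,0],[0,-7,1,0.3,0,0.1,0],[0,-7,1,0.3,0,0.1,0],[0,-7,1,0.2,0,0,0],[0,-7,1,0.2,0,0,0]]])

```text
clock: 10.75
eef_pos: [0.4507, -0.0948, 0.1095]
tool_rot: [0.632, 0.775, 0.013, 0.008]
ft_force: [9.3, 5.8, -0.4]
grip_width: 0.0199
```

```bash
python3 s.py
```

```text
out 125.9 side -0.2
clock 10.75 tcp [ 0.4507 -0.0948  0.1095] F [ 9.3  5.8 -0.4] grip 19.9 q [-0.22  0.24 -0.33  0.97  0.02  1.15]
shift [ 0.2 -4.1 -0.2] turn [ 1.8 -0.3  0.2]
vel 0.11238312282325094
```

Request:
jog_arm(deltas=[[[0,-6,0.4,0.5,0,0,0],[0,-6,0.3,0.5,0,0,0],[0,-6,0.3,0.5,0,0,0],[0,-6,0.3,0.3,0,0,0],[0,-6,0.3,0.3,0,0,0]]])

```text
clock: 11.25
eef_pos: [0.4476, -0.0954, 0.1093]
tool_rot: [0.629, 0.777, 0.021, 0.012]
ft_force: [18.4, 6.7, -10.9]
grip_width: 0.02
```

```bash
python3 s.py
```

```text
out 129.1 side -0.2
clock 11.25 tcp [ 0.4476 -0.0954  0.1093] F [ 18.4   6.7 -10.9] grip 20.0 q [-0.23  0.22 -0.36  0.95  0.03  1.13]
shift [ 0.3 -0.9 -0.2] turn [ 2.7 -0.5  0.6]
vel 0.06881094741571962
```

Request:
jog_arm(deltas=[[[0,-5,0.6,0.8,0,0.2,0],[0,-5,0.6,0.8,0,0.2,0],[0,-5,0.6,0.8,0,0.2,0],[0,-5,0.6,0.8,0,0.1,0]]])

```text
clock: 11.65
eef_pos: [0.4473, -0.0955, 0.1093]
tool_rot: [0.632, 0.775, 0.014, 0.005]
ft_force: [13.8, 4.9, -6.8]
grip_width: 0.0201
```

```bash
python3 s.py
python3 - <<'E'
from h import *
a=snap('side','s3.png'); b=snap('top','t3.png')
for n in('side','top'):
    md=model(n)
    for t,z in(('ramekin_mid',.11),('dabba_mid',.03),('strainer_mid',.013),('clip_mid',.013)):
        for r in masks_of(t,n)[:1]: print(n,t,round(r['conf'],2),np.round(r['at']),np.round(atz(md,r['at'],z),3))
cv2.imwrite('pics/m3.png',np.hstack([a[80:420,120:440],b[80:420,140:480]])[:,:,::-1])
togo([.4476,-.0954,.1093],np.radians(101.4))
E
```

```text
out 129.4 side -0.2
clock 11.65 tcp [ 0.4473 -0.0955  0.1093] F [13.8  4.9 -6.8] grip 20.1 q [-0.22  0.24 -0.34  0.97  0.02  1.14]
shift [ 0.2 -0.6 -0.2] turn [ 1.7 -0.6  0.2]
vel 0.055749330854006636
side ramekin_mid 0.83 [283. 218.] [ 0.595 -0.016  0.11 ]
side dabba_mid 0.71 [188. 222.] [0.439 0.182 0.03 ]
side strainer_mid 0.67 [376. 346.] [ 0.568 -0.352  0.013]
side clip_mid 0.5 [280. 296.] [ 0.488 -0.127  0.013]
top ramekin_mid 0.82 [294. 222.] [ 0.575 -0.02   0.11 ]
top dabba_mid 0.69 [207. 274.] [0.454 0.192 0.03 ]
top strainer_mid 0.62 [425. 229.] [ 0.56  -0.352  0.013]
clock 12.15 tcp [ 0.4473 -0.0954  0.1093] F [13.4  5.2 -7.9] grip 19.9 q [-0.22  0.24 -0.34  0.97  0.02  1.14]
shift [-0.   0.3  0. ] turn [ 1.7 -0.6  0.2]
```

View pics/m3.png

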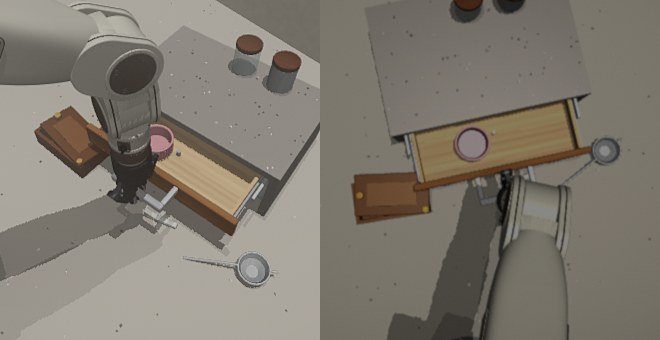

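The tray is out, with the ramekin upright inside at about (472,143) in the right panel. I'll do one firmer pull to confirm the end stop, and compare the bystanders before and after.

Request:
jog_arm(deltas=[[[0,-6,0.4,0.7,0,0,0],[0,-7,0.4,0.7,0,0,0],[0,-7,0.4,0.7,0,0,0],[0,-7,0.4,0.7,0,0,0]]])

```text
clock: 12.55
eef_pos: [0.4473, -0.0954, 0.1093]
tool_rot: [0.629, 0.778, 0.017, 0.005]
ft_force: [20.5, 6.7, -14.8]
grip_width: 0.0196
```

```bash
python3 s.py
python3 - <<'E'
from h import *
snap('top','t4.png');snap('side','s4.png')
for n,a,b,bx in(('top','top0','t4',(165,245,95,70)),('side','side0','s4',(140,175,100,90)),('side','side0','s4',(255,280,60,35)),('side','side0','s4',(295,320,110,55))):
    x,y,w,h=bx; A,B=[cv2.cvtColor(cv2.imread(f'pics/{q}.png'),6).astype(np.float32)[y:y+h,x:x+w] for q in(a,b)]
    print(n,bx,cv2.phaseCorrelate(cv2.Laplacian(A,5),cv2.Laplacian(B,5)))
f=lambda q,x,y,w,h:cv2.resize(np.clip(cv2.imread(f'pics/{q}.png')[y:y+h,x:x+w]*1.6,0,255).astype(np.uint8),(400,300),interpolation=2)
cv2.imwrite('pics/m4.png',np.vstack([np.hstack([f('top0',165,240,100,75),f('t4',165,240,100,75)]),np.hstack([f('side0',140,175,120,90),f('s4',140,175,120,90)])]))
E
```

```text
out 129.4 side -0.1
clock 12.55 tcp [ 0.4473 -0.0954  0.1093] F [ 20.5   6.7 -14.8] grip 19.6 q [-0.23  0.23 -0.34  0.97  0.03  1.13]
shift [ 0.2 -0.6 -0.2] turn [ 1.9 -0.7  0.7]
vel 0.026585825039957885
top (165, 245, 95, 70) ((0.04012682736404116, 0.08300612904169213), 0.7182172076017769)
side (140, 175, 100, 90) ((-0.05790864252146832, 0.07593176352266795), 0.6724429946475559)
side (255, 280, 60, 35) ((0.17343012493995502, 0.07280893228395868), 0.08167827747486256)
side (295, 320, 110, 55) ((-0.061324890369157004, 0.04099580419436677), 0.8536430202590095)
```

View pics/m4.png

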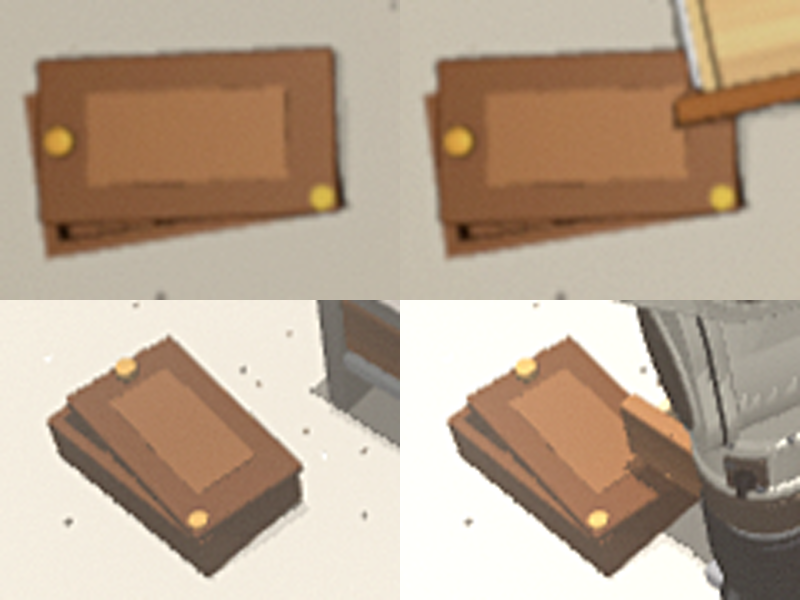

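The dabba and its lid are exactly where they were; the tray's corner only hangs over them. More pull brought no more travel, so the tray is at its end stop. Last stillness check, then I'll hand in.

Run:
```python
from h import *
for i in range(3):
    camera('wrist'); o=get_obs(); print(round(o['clock'],2),np.round(o['eef_pos'],4),np.round(o['ft_force'],1),o['grip_width'])
job_done()
```

```text
12.7 [ 0.4473 -0.0954  0.1094] [ 20.8   6.6 -14.7] 0.0191017864646242
12.75 [ 0.4473 -0.0954  0.1094] [ 21.3   7.2 -14. ] 0.019929757007088524
12.8 [ 0.4473 -0.0954  0.1093] [ 19.5   6.2 -14.3] 0.020191927129293838
the job is handed in; nothing more can be done
```

The tray is fully out at its second stop, and the arm is still holding it there by the handle with the catch button pinched in. I handed the job in at 12.8 s on the robot's clock.

- **Fully out:** I measured about 129.4 mm of travel, against 130 mm nominal. Pulling harder raised the force from about 14 N to 21 N and moved the tray no further. It was still over the last readings.
- **Ramekin:** it stands upright in the tray.
- **Dabba and strainer:** before-and-after pictures show neither moved (under 0.1 pixel of shift). The tray's left corner hangs over the dabba without touching it.
- **Clip:** this check is weaker. The image comparison matched poorly there because of the arm's shadow, and the top camera's view of the clip was blocked at the end. The side camera still put it within about 4 mm of where it was at the start.
- **Other notes:**
  - My first attempts to close on the bar were off in height and a few millimetres off along the pull. The front finger brushed the button with about 5 N, and I corrected before gripping.
  - At the end the tool is tilted about 2° and has about 14 N of vertical load on it.

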